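# Check the fan impeller and close the charging station's fan drawer

## Task

The charging station's fan drawer has been cleaned and stands open. First flick its impeller with a fingertip so that it coasts on untouched, at least one and a half turns altogether (either way round), to show that it does not rub; then fetch the grille guard from under the low shelf, lay it flat in the drawer over the impeller with its tongue in the notch at the back, and push the drawer fully home. Leave the battery pack, the can and the reader where they stand.

Things in the scene. Friction and masses are not known exactly. Their poses are not given: they have to be found in the camera images.
- station: Grey steel battery charging station, fixed: 240 deep, 240 wide, 240 mm high, flat tall front. Origin: on the bench at the foot of the middle of its front face; +x goes into the cabinet, -x out towards the robot (yaw varies), z up. The fan drawer comes out of the front towards -x through an opening 180 mm wide whose ceiling is 136 mm above the bench.
- drawer (a joint): Slide of the fan drawer, in m: 0 at the start (170 mm out), 0.170 when home, where it meets a stop. It runs along the station's +x with about 4 N of friction and stays where it is left. No spring.
- drawer_handle (a point): Middle of the drawer's bar handle: round 12 mm bar, 100 mm long across the drawer, 85 mm above the bench, 34 mm in front of the front panel (12 mm thick, 176 wide, top 120 mm above the bench). Axes: the station's. Push it towards +x to close; when home it is 46 mm in front of the station's face.
- guard_seat (a point): Where the guard's origin belongs, mid-drawer on the impeller's axis, 90 mm above the bench; moves with the drawer, axes the station's. Inside, the drawer is 144 wide (walls 5 mm thick) and 137 long, this point in the middle. The guard lies on side ledges (12 wide) and the rear notch's floor, all 90 mm above the bench. At the start the station's face is 101.5 mm behind (+x of) this point.
- impeller_hub (a point): Middle of the top of the impeller's hub, 82 mm above the bench. Black impeller, upright axis, 110 mm across, on a back disc whose upper face is 50 mm above the bench; hub radius 15 mm; five straight radial blades, 5 mm thick, reaching from radius 13 to 55 mm, from the disc up to 82 mm above the bench.
- impeller (a joint): Angle of the impeller in rad, counterclockwise seen from above, counted on over several turns. At the start between -0.6 and 0.6. At 0 one blade points straight out of the drawer, along the station's -x; the others every 72 degrees. It turns very freely: flicked to 6 rad/s it coasts more than a turn.
- guard: Steel grille guard, 0.14 to 0.28 kg: flat barred frame 126 long (its x), 134 wide, 4 thick, plus a tongue 32 long, 50 wide, in the middle of its +x end (x = 63 to 95 mm). Origin: centre of the underside of the 126 x 134 part. At the start it lies on the bench under the low shelf, only the tongue end (about 40 to 60 mm) sticking out. In the drawer the tongue points to the station's +x.
- drawer_notch (a point): Middle of the 62 mm wide notch in the drawer's rear wall, on its floor 90 mm above the bench, where the guard's tongue lies. The rear wall is 6 mm thick; beside the notch it is, like the side walls, 100 mm above the bench. Axes: the station's.
- guard_tongue_rib (a point): Middle of the grip rib on the tongue: 24 long (guard's x), 12 wide, standing 30 mm up from the plate (top 34 mm above the guard's underside); this point is 19 mm above the underside, at guard x = +81 mm. In the drawer it is only about 20 mm from the station's tall front: no room for a gripper there.
- guard_middle_rib (a point): Middle of the second grip rib, near the guard's middle and its balance point (which is at guard x = about +10 mm): 36 long (guard's x), 12 wide, same height; this point is 19 mm above the underside, at guard x = -10 mm. Well under the shelf at the start.
- riser: Low wooden shelf on the bench, fixed: 150 deep (its x), 260 wide (its y), board 45 to 57 mm above the bench on two 12 mm side cheeks, small stock on its rear half up to 120 mm high. Origin: bench level, under its middle. Open at the front (its -x side), from which the guard's tongue sticks out.
- pack: Bystander: black battery pack, 110 x 70 x 68 mm high, loose. Origin: centre of its underside.
- can: Bystander: white spray can, 56 mm across, 130 mm high, loose, standing. Origin: centre of its underside.
- reader: Bystander: flat grey reader, 110 x 65 x 28 mm high, loose. Origin: centre of its underside.
Not all that is in view belongs to the job. Of the things like the guard, leave any that is green or red; of the rest the smaller one is meant.

How it is judged:
On the way, in this order (a step that is already met when the one before it is completed fails the run):
1. the impeller, more than a full turn (6.8 rad) from zero either way, is still turning faster than 0.5 rad/s with no finger on the drawer or impeller (((value of joint impeller above 6.8 rad and velocity of joint impeller above 0.5 rad/s) or (value of joint impeller below -6.8 rad and velocity of joint impeller below -0.5 rad/s)) and contact force between the fingers and station below 0.05 N), for 0.2 s.
2. the guard lies flat in its seat over the impeller, tongue in the notch, the drawer still out (horizontal distance between guard and guard_seat below 0.009 m and z of guard in the frame of guard_seat between -0.005 and 0.005 m and angle between the x axis of guard and the x axis of guard_seat, either way round below 0.1 rad and angle between guard's own z axis and vertical below 0.06 rad and value of joint drawer below 0.12 m), for 0.2 s.
At the end, for the whole second after the job is handed in: The guard lies at rest in its seat in the drawer (within 9 mm sideways, 5 mm in height, 0.1 rad in direction, 0.06 rad of level) and the drawer is home, less than 4 mm from its stop (horizontal distance between guard and guard_seat below 0.009 m and z of guard in the frame of guard_seat between -0.005 and 0.005 m and angle between the x axis of guard and the x axis of guard_seat, either way round below 0.1 rad and angle between guard's own z axis and vertical below 0.06 rad and value of joint drawer above 0.166 m and linear speed of guard below 0.02 m/s); the robot touches nothing.
It fails at once if the battery pack is shifted by more than 30 mm or tipped (distance of pack from where it was at the start of the episode above 0.03 m or angle between pack's own z axis and vertical above 0.4 rad).
It fails at once if the can is shifted by more than 30 mm or tipped (distance of can from where it was at the start of the episode above 0.03 m or angle between can's own z axis and vertical above 0.4 rad).
It fails at once if the reader is shifted by more than 30 mm or tipped (distance of reader from where it was at the start of the episode above 0.03 m or angle between reader's own z axis and vertical above 0.4 rad).
It also fails if it takes over 72 s, if anything falls off the work surface, if the arm or the gripper's body presses on something with over 40 N, if the wrist force passes 120 N, or if a joint passes its speed limit or range.

## Robot

A 6-joint arm with a two-finger parallel gripper is mounted at the origin on the work surface. World frame = base frame: x ahead of the robot, y to its left, z up, the work surface at z = 0. Lengths are in m, angles in rad, forces in N, time in s.
With the tool pointing down it reaches from about 0.275 to 0.75 m from the base axis. Payload 10.2 kg.
Tool frame: the origin (TCP) lies on the centre line of the jaws, within the pads' length; the fingertips stand 22 mm ahead of it and the grasp point (between the pads) lies 3 mm ahead of it (ctrl.tcp_to_tips is the distance from the TCP to the fingertips, in m); z points along the fingers, y is the line along which they close (so a half turn about z gives the same grasp; the last joint's range is limited). The gripper opens to 88 mm and grips with 3 to 60 N. Pads are 18 mm wide; open, the fingers measure 123 mm over their backs; the gripper's body (75 mm by 187 mm) begins 45 mm behind the grasp point.
Start: joints at [-1.446, 0.313, 1.498, -0, 1.331, -0.223], TCP at [0.179, -0.494, 0.261] pointing down, gripper open.
Joint ranges: [-2.94, 2.94], [-0.97, 2.17], [0.19, 2.56], [-1.23, 4.37], [0.02, 3.11], [-2.88, 2.88]. Speed limits (rad/s): [2.39, 2.39, 3.01, 3.14, 3.14, 3.14].

## Interface

Orientations are given as a unit quaternion [w, x, y, z].
In Python, from bench import ctrl, imaging, order gives the robot as it stands.
- The arm moves only by the tool step_arm, never from a script. Its argument "deltas" is a list of rows, each a list of 7 numbers: the shift along the tool's x, y, z each as a share of 10 cm, from -1 to 1, then the turn, a rotation vector about the tool's x, y, z each as a share of 180 degrees, from -1 to 1, then the gripper command: -1 is fully open, 1 is shut, values between are in proportion. A call has 1 to 20 rows; each row is the pose to reach, as a shift and turn from the pose commanded when the call began, along the tool's axes at that moment, turning the shorter way round; what a row does not reach only later rows make up. A row lasts 1/10 s, in which the tool goes at most 50 mm and 8.59 degrees, less where a joint would pass 70% of its speed; a pose out of reach is approached as far as the arm can. A call with a number of a shift or a turn outside -1 to 1 is refused whole. A call with a gripper value outside its range is refused whole. The fingers move at their own pace and stop on an object; "newtons" is the grip in N (left out, the last holds). Time passes only in rows, so rows that repeat a pose let the fingers close. It gives the time, the measured TCP pose, the force, the opening and the grip force at its end, in the units of the state.
- ctrl.observe(): the state, without advancing time (a new reading comes with each control period).
- imaging.read_camera(name): name is "scene" or "top" or "wrist"; returns a dict with "frame" (384x512x3 uint8, red, green, blue), "depth" (384x512 float32, m along the optical axis (not along the pixel's ray), 0 where there is no reading), "intrinsics" (3x3 intrinsics, pixels), "dist" ([k1, k2, p1, p2, k3] as OpenCV has them; the pictures are not rectified), "eye" and "rotation" of the camera in the world. Camera axes: x right, y up, looking along -z (the intrinsics and any distortion apply to the point x, -y, -z); pixel columns grow to the right and rows downward; lengths in m; the calibration is good to about 2 mm. A picture is of the moment at which its call begins.
- order.job_done(): hands the job in; it is judged then, once.
The state is a dict: "time": time; "joint_pos": joint angles; "qvel": joint speeds; "tau": joint torques, N m; "ee_pos": TCP position; "eef_rot": TCP orientation; "wrist_force": force on the tool from outside, world axes, zero at the start; "wrist_torque": the same for the moment, N m; "opening": opening from 0.0 (shut) to 1.0 (fully open); "finger_force": force on a finger pad.
Only numpy, scipy, OpenCV 4.12 (cv2) and the standard library are available. Lean on these libraries where they do the work, as an engineer would, in place of code of your own. Each camera call takes 0.05 s, during which the arm holds its last target. There are 200 camera calls.

## Working session

There is one attempt and no reset: what is moved stays moved. The work goes in short steps, Python scripts to look and compute and a tool call to move; the robot and the scene stay as the last step left them, time stands still between calls to the robot, and variables do not carry over. Pictures are saved under pics/ and viewed, at most 11 in all, crops included, and the job is handed in when it is done.

Besides the shell and the picture viewer there is one more tool, called after "Request:" by a JSON object that holds its "name" and its "arguments". step_arm: Moves the arm, as the interface text tells. Its arguments: {"type":"object","properties":{"deltas":{"type":"array","items":{"type":"array","items":{"type":"number","minimum":-1,"maximum":1}}},"newtons":{"type":"number"}},"required":["deltas"]}

```bash
ls; mkdir -p pics; cat > h.py <<'E'
import numpy as np, cv2
from bench import ctrl, imaging, order
from scipy.spatial.transform import Rotation as R
def cloud(c):
    h,w=c['depth'].shape
    u,v=np.meshgrid(np.arange(w),np.arange(h))
    p=cv2.undistortPoints(np.stack([u,v],-1).reshape(-1,1,2).astype(np.float32),c['intrinsics'],np.array(c['dist'])).reshape(h,w,2)
    d=c['depth'][...,None]
    P=np.concatenate([p[...,:1]*d,-p[...,1:]*d,-d],-1)
    W=P@np.array(c['rotation']).T+np.array(c['eye'])
    W[c['depth']==0]=np.nan
    return W
def save(n,im): cv2.imwrite('pics/'+n+'.png',im[...,::-1])
def tcp():
    s=ctrl.observe();q=s['eef_rot'];return np.array(s['ee_pos']),R.from_quat([q[1],q[2],q[3],q[0]])
def rel(pos,Rt):
    p,r=tcp();return r.inv().apply(np.array(pos)-p)/.1,(r.inv()*Rt).as_rotvec()/np.pi
E
python3 - <<'E'
from h import *
a=imaging.read_camera('top');b=imaging.read_camera('scene')
np.savez('top.npz',**a);np.savez('scene.npz',**b)
save('top',a['frame']);save('scene',b['frame'])
print(a['eye'],b['eye'],ctrl.observe())
E
```

```text
pics
[ 0.38455401 -0.14387428  1.96063435] [0.98870981 0.88794304 1.15376588] {'time': 0.1, 'joint_pos': array([-1.44642810e+00,  3.13340872e-01,  1.49834727e+00, -2.41913499e-05,
        1.33100651e+00, -2.23376527e-01]), 'qvel': array([ 0.00010576, -0.00031066,  0.00069255,  0.00032178,  0.00120594,
        0.00027026]), 'tau': array([ 2.21441631e-03, -4.02808714e+01, -2.52642578e+01,  6.95560081e-02,
        3.42603342e-02, -6.15800241e-05]), 'ee_pos': array([ 0.17887861, -0.49337645,  0.26025071]), 'eef_rot': array([-5.50905415e-04,  9.84921593e-01,  1.73000439e-01,  1.55319854e-05]), 'wrist_force': array([-0.71718267,  0.02729657,  0.51468225]), 'wrist_torque': array([-0.02413742, -0.04532649, -0.06309545]), 'finger_force': 0.0, 'opening': 0.9971245357315128}
```

View pics/top.png

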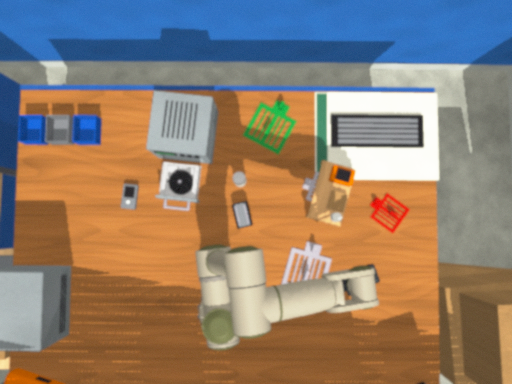

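View pics/scene.png

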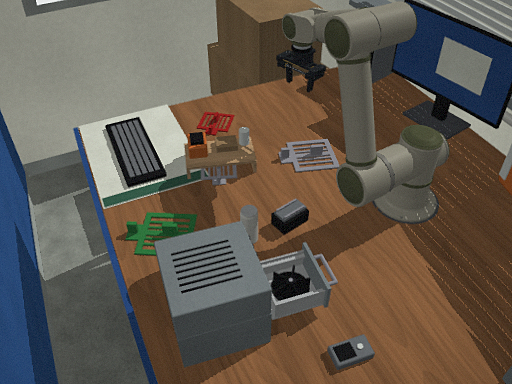

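The top view shows the station at (183,127), the open drawer and impeller at (180,182), the can at (239,178), the pack at (242,214), the reader at (129,195) and the riser at (330,195). The meant guard's tongue sticks out left of the riser at (307,187). The larger light guard at (307,265) is a decoy.

```bash
python3 - <<'E'
from h import *
a=dict(np.load('top.npz'));b=dict(np.load('scene.npz'))
for n,c in (('top',a),('scene',b)):
    W=cloud(c);z=W[...,2];x=W[...,0];y=W[...,1]
    print(n,'bench z',np.nanmedian(z[(abs(x-.4)<.05)&(abs(y)<.3)]))
    if n=='top':
        print({k:W[v,u].round(3) for k,(u,v) in dict(st=(183,127),hub=(180,182),can=(239,178),pack=(242,214),reader=(129,195),ris=(330,205),ton=(307,187)).items()})
    def rect(m,lab):
        P=W[m][:,:2].astype(np.float32)
        P=P[~np.isnan(P).any(1)]
        r=cv2.minAreaRect(P*1000);print(lab,len(P),np.round(r[0]),np.round(r[1]),round(r[2],1), np.round(cv2.boxPoints(r)).tolist())
    reg=lambda x0,x1,y0,y1:(x>x0)&(x<x1)&(y>y0)&(y<y1)
    rect((abs(z-.24)<.006)&reg(.5,1.2,-.1,.4),'station')
    rect((abs(z-.12)<.006)&reg(.4,.75,0,.3),'panel')
    rect((abs(z-.1)<.006)&reg(.4,.75,0,.3),'walls')
    rect((abs(z-.051)<.01)&reg(.35,.75,-.6,-.25),'riser')
    sat=c['frame'].max(-1).astype(int)-c['frame'].min(-1)
    rect((z<.045)&(z>-.01)&(sat<40)&reg(.4,.7,-.33,-.2),'tongue')
    rect((z<.045)&(z>.02)&(sat<40)&reg(.4,.7,-.33,-.2),'rib')
E
```

```text
Traceback (most recent call last):
  File "h.py", line 10, in cloud
    W=P@np.array(c['rotation']).T+np.array(c['eye'])
      ~^~~~~~~~~~~~~~~~~~~~~~~~~~
ValueError: matmul: Input operand 1 has a mismatch in its core dimension 0, with gufunc signature (n?,k),(k,m?)->(n?,m?) (size 4 is different from 3)
```

```bash
sed -i "s/W=P@np.array(c\['rotation'\]).T/q=c['rotation'];W=P@R.from_quat([q[1],q[2],q[3],q[0]]).as_matrix().T/" h.py
cat > m.py <<'E'
from h import *
a=dict(np.load('top.npz'));b=dict(np.load('scene.npz'))
for n,c in (('top',a),('scene',b)):
    W=cloud(c);z=W[...,2];x=W[...,0];y=W[...,1]
    print(n,'bench z',np.nanmedian(z[(abs(x-.4)<.05)&(abs(y)<.3)]))
    if n=='top':
        print({k:W[v,u].round(3).tolist() for k,(u,v) in dict(st=(183,127),hub=(180,182),can=(239,178),pack=(242,214),reader=(129,195),ris=(330,205),ton=(307,187)).items()})
    def rect(m,lab):
        P=W[m][:,:2].astype(np.float32)
        P=P[~np.isnan(P).any(1)]
        if len(P)<4: print(lab,len(P));return
        r=cv2.minAreaRect(P*1000);print(lab,len(P),np.round(r[0]),np.round(r[1]),round(r[2],1), np.round(cv2.boxPoints(r)).tolist())
    reg=lambda x0,x1,y0,y1:(x>x0)&(x<x1)&(y>y0)&(y<y1)
    rect((abs(z-.24)<.006)&reg(.5,1.2,-.1,.4),'station')
    rect((abs(z-.12)<.006)&reg(.4,.75,0,.3),'panel')
    rect((abs(z-.1)<.006)&reg(.4,.75,0,.3),'walls')
    rect((abs(z-.051)<.01)&reg(.35,.75,-.6,-.25),'riser')
    sat=c['frame'].max(-1).astype(int)-c['frame'].min(-1)
    rect((z<.045)&(z>-.01)&(sat<40)&reg(.4,.7,-.33,-.2),'tongue')
    rect((z<.045)&(z>.02)&(sat<40)&reg(.4,.7,-.33,-.2),'rib')
E
python3 m.py
```

```text
top bench z -8.866189982137396e-05
{'st': [0.766, 0.155, 0.241], 'hub': [0.562, 0.191, 0.085], 'can': [0.576, -0.064, 0.127], 'pack': [0.427, -0.076, 0.057], 'reader': [0.508, 0.427, 0.021], 'ris': [0.467, -0.453, 0.086], 'ton': [0.551, -0.365, -0.003]}
station 2928 [787. 170.] [241. 241.] 83.7 [[654.0, 64.0], [894.0, 37.0], [920.0, 276.0], [681.0, 303.0]]
panel 109 [623. 187.] [232. 275.] 83.8 [[474.0, 86.0], [747.0, 57.0], [772.0, 287.0], [499.0, 317.0]]
walls 146 [591. 171.] [292. 237.] 2.6 [[440.0, 282.0], [450.0, 45.0], [742.0, 59.0], [731.0, 296.0]]
riser 1044 [ 529. -442.] [192. 261.] 75.1 [[378.0, -501.0], [631.0, -569.0], [680.0, -383.0], [428.0, -316.0]]
tongue 0
rib 0
scene bench z 0.00046494682590991765
station 7520 [789. 172.] [244. 240.] 84.1 [[657.0, 63.0], [895.0, 38.0], [921.0, 281.0], [682.0, 305.0]]
panel 290 [576. 260.] [325. 139.] 35.0 [[403.0, 224.0], [483.0, 110.0], [749.0, 296.0], [669.0, 410.0]]
walls 441 [602. 203.] [304. 184.] 2.7 [[446.0, 288.0], [454.0, 105.0], [758.0, 119.0], [749.0, 302.0]]
riser 1130 [ 524. -460.] [158. 258.] 73.4 [[378.0, -499.0], [625.0, -573.0], [670.0, -421.0], [423.0, -348.0]]
tongue 80 [ 618. -267.] [169. 122.] 4.6 [[529.0, -213.0], [539.0, -335.0], [707.0, -321.0], [697.0, -199.0]]
rib 0
```

Request:
{"name": "step_arm", "arguments": {"deltas": [[0.939, -0.887, 0, 0, 0, 0, 1], [0.939, -0.887, 0, 0, 0, 0, 1], [0.939, -0.887, 0, 0, 0, 0, 1]]}}

```text
time: 0.4
ee_pos: [0.2378, -0.3755, 0.2604]
eef_rot: [-0.001, 0.985, 0.173, 0.0]
wrist_force: [-0.1, -0.3, 1.0]
opening: 0.748
finger_force: 0.0
```

Request:
{"name": "step_arm", "arguments": {"deltas": [[0.939, -0.887, 0, 0, 0, 0, 1], [0.939, -0.887, 0, 0, 0, 0, 1], [0.939, -0.887, 0, 0, 0, 0, 1]]}}

```text
time: 0.7
ee_pos: [0.2957, -0.2601, 0.2606]
eef_rot: [-0.0, 0.985, 0.174, 0.0]
wrist_force: [-0.4, -0.0, 0.6]
opening: 0.478
finger_force: 0.0
```

Request:
{"name": "step_arm", "arguments": {"deltas": [[0.939, -0.887, 0, 0, 0, 0, 1], [0.939, -0.887, 0, 0, 0, 0, 1], [0.939, -0.887, 0, 0, 0, 0, 1]]}}

```text
time: 1.0
ee_pos: [0.3536, -0.1447, 0.2607]
eef_rot: [-0.0, 0.985, 0.174, 0.0]
wrist_force: [0.8, -0.4, 0.6]
opening: 0.205
finger_force: 0.0
```

Request:
{"name": "step_arm", "arguments": {"deltas": [[0.939, -0.887, 0, 0, 0, 0, 1], [0.939, -0.887, 0, 0, 0, 0, 1], [0.939, -0.887, 0, 0, 0, 0, 1]]}}

```text
time: 1.3
ee_pos: [0.4117, -0.0292, 0.2607]
eef_rot: [-0.0, 0.985, 0.174, 0.0]
wrist_force: [-0.8, -0.8, -0.1]
opening: 0.004
finger_force: 0.0
```

Request:
{"name": "step_arm", "arguments": {"deltas": [[0.939, -0.887, 0, 0, 0, 0, 1], [0.939, -0.887, 0, 0, 0, 0, 1], [0.939, -0.887, 0, 0, 0, 0, 1]]}}

```text
time: 1.6
ee_pos: [0.4697, 0.0863, 0.2604]
eef_rot: [-0.0, 0.985, 0.174, -0.0]
wrist_force: [-0.7, -1.5, 0.4]
opening: 0.001
finger_force: 0.0
```

Request:
{"name": "step_arm", "arguments": {"deltas": [[0.939, -0.887, 0, 0, 0, -0.3544, 1], [0.939, -0.887, 0, 0, 0, -0.3544, 1], [0.939, -0.887, 0, 0, 0, -0.3544, 1], [0.939, -0.887, 0, 0, 0, -0.3544, 1], [0.939, -0.887, 0, 0, 0, -0.3544, 1], [0.939, -0.887, 0, 0, 0, -0.3544, 1], [0.939, -0.887, 0, 0, 0, -0.3544, 1], [0.939, -0.887, 0, 0, 0, -0.3544, 1], [0.939, -0.887, 0, 0, 0, -0.3544, 1]]}}

```text
time: 2.5
ee_pos: [0.5271, 0.1988, 0.2604]
eef_rot: [-0.0, 0.745, 0.667, -0.0]
wrist_force: [-0.9, 0.8, -0.6]
opening: 0.004
finger_force: 0.0
```

```bash
python3 - <<'E'
from h import *
c=imaging.read_camera('wrist');np.savez('w1.npz',**c)
save('w1',c['frame'])
W=cloud(c);print(c['eye'],R.from_quat(np.roll(c['rotation'],-1)).as_matrix().round(2))
print([W[v,u].round(3).tolist() for v in (50,150,250,350) for u in (100,256,400)])
E
```

```text
[0.53612455 0.27271046 0.38264503] [[ 0.99  0.1   0.03]
 [-0.11  0.95  0.28]
 [-0.   -0.28  0.96]]
[[0.344, 0.374, -0.002], [0.542, 0.35, -0.002], [0.725, 0.332, -0.003], [0.312, 0.25, -0.002], [0.529, 0.231, 0.048], [0.712, 0.21, 0.029], [0.27, 0.099, -0.002], [0.528, 0.208, 0.258], [0.695, 0.092, 0.072], [0.496, 0.227, 0.335], [0.53, 0.223, 0.334], [0.562, 0.219, 0.334]]
```

View pics/w1.png

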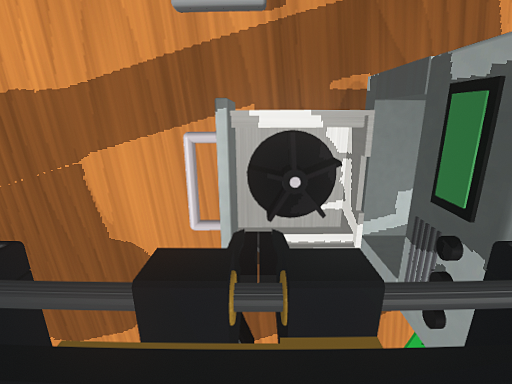

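The hub cap is at (294,182). Blade tips show at about (272,216), (323,215), (340,162), (291,133) and (251,168). The drawer's handle is at left (190,180).

```bash
cat >> h.py <<'E'
def ray(c,u,v,z):
    p=cv2.undistortPoints(np.array([[[u,v]]],np.float32),c['intrinsics'],np.array(c['dist'])).ravel()
    d=R.from_quat(np.roll(c['rotation'],-1)).apply([p[0],-p[1],-1]);e=np.array(c['eye'])
    return e+d*(z-e[2])/d[2]
E
python3 - <<'E'
from h import *
c=dict(np.load('w1.npz'));h=ray(c,294,182,.082);print('hub',h)
ex=np.array([np.cos(-.110),np.sin(-.110)]);ey=np.array([-ex[1],ex[0]])
for p in [(272,216),(323,215),(340,162),(291,133),(251,168)]:
    d=(ray(c,*p,.082)-h)[:2];print(p,np.round([d@ex*1e3,d@ey*1e3]),np.degrees(np.arctan2(d@ey,d@ex)))
# drawer walls/handle/station
print('handle',ray(c,188,136,.085),ray(c,195,228,.085),'rear wall',ray(c,368,112,.1),ray(c,362,245,.1),'front',ray(c,222,100,.12))
E
```

```text
hub [0.56810894 0.19580455 0.082     ]
(272, 216) [-24. -40.] -120.55910369930318
(323, 215) [ 35. -39.] -48.096422063390484
(340, 162) [50. 23.] 24.536595178643356
(291, 133) [-5. 53.] 95.54856859334967
(251, 168) [-48.  16.] 161.82484048816778
handle [0.46032737 0.25844544 0.085     ] [0.44973969 0.15422759 0.085     ] rear wall [0.64379564 0.26319016 0.1       ] [0.63745    0.11932402 0.1       ] front [0.50526577 0.28816127 0.12      ]
```

Request:
{"name": "step_arm", "arguments": {"deltas": [[-0.16, 0, 0.45, 0, 0, 0, 1], [-0.16, 0, 0.9, 0, 0, 0, 1], [-0.16, 0, 0.9, 0, 0, 0, 1]]}}

```text
time: 2.85
ee_pos: [0.523, 0.1823, 0.1659]
eef_rot: [-0.003, 0.746, 0.666, -0.004]
wrist_force: [-0.3, 0.1, 0.0]
opening: 0.006
finger_force: 0.0
```

Request:
{"name": "step_arm", "arguments": {"deltas": [[0, 0, 0.4, 0, 0, 0, 1], [0, 0, 0.7, 0, 0, 0, 1], [0, 0, 0.864, 0, 0, 0, 1], [0, 0, 0.864, 0, 0, 0, 1], [0.06, 0, 0.864, 0, 0, 0, 1], [0.31, 0, 0.614, 0, 0, 0, 1], [0.45, 0, 0.15, 0, 0, 0, 1], [0.45, 0, 0, 0, 0, 0, 1], [0.45, 0, 0, 0, 0, 0, 1], [0.45, 0, 0, 0, 0, 0, 1]]}}

```text
time: 3.85
ee_pos: [0.5304, 0.2278, 0.1713]
eef_rot: [0.0, 0.745, 0.667, 0.0]
wrist_force: [0.5, 0.0, -0.8]
opening: 0.004
finger_force: 0.0
```

```bash
cat > imp.py <<'E'
from h import *
cs=[imaging.read_camera('wrist') for _ in range(3)]
for c in cs:
    f=c['frame']; 
    print(round(ctrl.observe()['time'],2))
ims=[cv2.resize(c['frame'][90:240,190:410],None,fx=1.2,fy=1.2) for c in cs]
import sys; save(sys.argv[1],np.hstack(ims))
E
python3 imp.py f1
```

```text
4.0
4.0
4.0
```

View pics/f1.png

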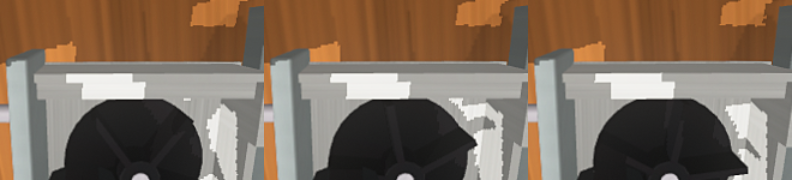

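The impeller is spinning clockwise: the right blade tip moves (193,120)→(475,143)→(745,165) across the three crops, about 5.6 rad/s. I'll let it coast and check how it slows.

Request:
{"name": "step_arm", "arguments": {"deltas": [[-0.45, 0, -0.5, 0, 0, 0, 1], [-0.45, 0, -0.9, 0, 0, 0, 1], [-0.45, 0, -0.9, 0, 0, 0, 1], [-0.45, 0, -0.9, 0, 0, 0, 1], [-0.45, 0, -0.9, 0, 0, 0, 1]]}}

```text
time: 4.5
ee_pos: [0.525, 0.183, 0.259]
eef_rot: [-0.001, 0.745, 0.667, -0.001]
wrist_force: [-0.3, -0.6, -0.7]
opening: 0.003
finger_force: 0.0
```

```bash
cat > imp2.py <<'E'
from h import *
# blade angle phase mod 72deg: brightness on ring r=40 in unwrapped image
ex=np.array([np.cos(-.108),np.sin(-.108)]);ey=np.array([-ex[1],ex[0]]);hub=np.array([.568,.1955])
for k in range(4):
    c=imaging.read_camera('wrist');W=cloud(c);d=W[...,:2]-hub
    r=np.hypot(d[...,0],d[...,1]);a=np.arctan2(d@ey,d@ex)
    m=(r>.022)&(r<.05)&(W[...,2]>.07)&(W[...,2]<.09)
    s=np.exp(5j*a[m]).mean();print(k,m.sum(),abs(s).round(2),(np.degrees(np.angle(s))/5).round(1),round(ctrl.observe()['time'],2))
E
python3 imp2.py
```

```text
0 737 0.96 10.4 4.55
1 715 0.96 -5.6 4.6
2 726 0.96 -21.0 4.65
3 728 0.96 35.8 4.7
```

Request:
{"name": "step_arm", "arguments": {"deltas": [[-0.47, 0, 0, 0, 0, 0, 1], [-0.925, 0.1, 0, 0, 0, 0, 0]]}}

```text
time: 4.9
ee_pos: [0.5244, 0.0897, 0.2601]
eef_rot: [-0.0, 0.744, 0.668, -0.0]
wrist_force: [0.7, 0.8, 0.1]
opening: 0.068
finger_force: 0.0
```

Request:
{"name": "step_arm", "arguments": {"deltas": [[-0.47, 0, 0, 0, 0, 0, 0], [-0.925, 0.1, 0, 0, 0, 0, -0.4]]}}

```text
time: 5.1
ee_pos: [0.5243, -0.0046, 0.2603]
eef_rot: [-0.0, 0.745, 0.668, -0.0]
wrist_force: [0.5, 0.0, -0.5]
opening: 0.25
finger_force: 0.0
```

Request:
{"name": "step_arm", "arguments": {"deltas": [[-0.47, 0, 0, 0, 0, 0, -0.4], [-0.925, 0.1, 0, 0, 0, 0, -0.4]]}}

```text
time: 5.3
ee_pos: [0.5242, -0.0978, 0.2603]
eef_rot: [-0.0, 0.745, 0.667, -0.0]
wrist_force: [0.7, 1.0, 1.0]
opening: 0.435
finger_force: 0.0
```

Request:
{"name": "step_arm", "arguments": {"deltas": [[-0.47, 0.1, 0, 0, 0, 0, -0.4], [-0.925, 0.2, 0, 0, 0, 0, -0.4]]}}

```text
time: 5.5
ee_pos: [0.5345, -0.1922, 0.2602]
eef_rot: [-0.0, 0.745, 0.667, -0.0]
wrist_force: [0.8, -0.1, 1.4]
opening: 0.618
finger_force: 0.0
```

Request:
{"name": "step_arm", "arguments": {"deltas": [[-0.47, 0.1, 0, 0, 0, 0, -0.4], [-0.925, 0.2, 0, 0, 0, 0, -0.4]]}}

```text
time: 5.7
ee_pos: [0.5443, -0.2864, 0.26]
eef_rot: [-0.001, 0.745, 0.667, -0.0]
wrist_force: [0.5, 0.9, -0.2]
opening: 0.697
finger_force: 0.0
```

Request:
{"name": "step_arm", "arguments": {"deltas": [[-0.47, 0.1, 0, 0, 0, 0, -0.4], [-0.925, 0.1, 0, 0, 0, 0, -0.4], [-0.925, 0.1, 0, 0, 0, 0, -0.4], [-0.925, 0.1, 0, 0, 0, 0, -0.4]]}}

```text
time: 6.1
ee_pos: [0.544, -0.3779, 0.2595]
eef_rot: [-0.001, 0.745, 0.667, 0.0]
wrist_force: [-0.5, -0.4, -0.9]
opening: 0.701
finger_force: 0.0
```

```bash
python3 - <<'E'
from h import *
c=imaging.read_camera('wrist');np.savez('w2.npz',**c);save('w2',c['frame'])
s=ctrl.observe();print(s['ee_pos'],s['joint_pos'].round(2),s['time'])
W=cloud(c)
for v in range(20,260,24): print(v,[ (W[v,u]*1000).round().astype(int).tolist() if W[v,u,0]==W[v,u,0] else 0 for u in range(150,400,40)])
E
```

```text
[ 0.54439879 -0.37688725  0.26006971] [-0.78  0.63  1.02  0.    1.49 -0.67] 6.15
20 [[433, -177, -2], [483, -184, 0], [531, -188, -2], [580, -194, -1], [629, -199, -2], [678, -205, -1], [725, -210, 4]]
44 [[427, -204, -2], [478, -210, -2], [528, -216, -1], [577, -221, -2], [627, -226, -1], [677, -232, -1], [725, -237, 4]]
68 [[421, -231, -3], [473, -238, -1], [524, -243, -2], [574, -249, -1], [625, -255, -1], [676, -260, -1], [729, -264, -4]]
92 [[416, -260, -1], [468, -266, -2], [520, -272, -2], [572, -278, -1], [623, -284, -1], [675, -289, -1], [728, -294, -1]]
116 [[409, -290, -1], [462, -296, -4], [516, -302, -2], [569, -308, -2], [622, -314, -2], [675, -319, -2], [729, -325, -3]]
140 [[402, -321, -2], [457, -327, -3], [511, -334, -2], [566, -339, -1], [620, -345, -2], [674, -351, -1], [729, -357, -1]]
164 [[395, -354, -2], [451, -360, -2], [507, -366, 2], [562, -366, 32], [618, -378, 0], [674, -384, -1], [729, -390, 0]]
188 [[388, -388, -1], [461, -381, 56], [510, -386, 56], [558, -394, 46], [615, -412, 2], [673, -419, 0], [730, -425, 1]]
212 [[379, -424, -2], [456, -411, 55], [505, -417, 53], [555, -422, 56], [605, -428, 54], [655, -433, 55], [731, -462, 0]]
236 [[371, -462, -3], [509, -364, 243], [501, -449, 55], [552, -455, 54], [600, -452, 73], [654, -466, 56], [732, -500, 1]]
```

View pics/w2.png

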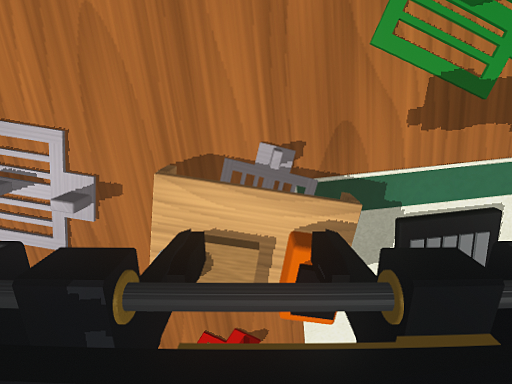

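The guard's tongue with its bright rib is at (275,155). The plate edge runs from (224,160) to (316,182), and the shelf's front edge from (155,173) to (360,207).

```bash
cat > guard.py <<'E'
from h import *
import sys
def meas(c,box):
    W=cloud(c);z=W[...,2];f=c['frame'].astype(int)
    u0,u1,v0,v1=box
    B=np.zeros(z.shape,bool);B[v0:v1,u0:u1]=True
    out=[]
    m=B&(z>.027)&(z<.042)
    k=cv2.connectedComponentsWithStats(m.astype(np.uint8))
    for i in range(1,k[0]):
        if k[2][i,4]>15:
            P=W[k[1]==i]; r=cv2.minAreaRect((P[:,:2]*1000).astype(np.float32))
            print('high',k[2][i].tolist(),np.round(r[0],1),np.round(r[1],1),round(r[2],1),P[:,2].mean().round(4))
    sat=f.max(-1)-f.min(-1)
    m=B&(z<.012)&(sat<45)
    P=W[m]; r=cv2.minAreaRect((P[:,:2]*1000).astype(np.float32))
    print('plate',len(P),np.round(r[0],1),np.round(r[1],1),round(r[2],1),np.round(cv2.boxPoints(r)).tolist())
if __name__=='__main__':
    c=dict(np.load('w2.npz'));meas(c,(215,325,135,200))
    for p in [(224,160),(316,182)]: print(ray(c,*p,.004))
    for p in [(155,173),(360,207)]: print(ray(c,*p,.057))
E
python3 guard.py
python3 - <<'E'
import cv2;im=cv2.imread('pics/w2.png')[130:210,200:350];cv2.imwrite('pics/w2c.png',cv2.resize(im,None,fx=5,fy=5,interpolation=cv2.INTER_NEAREST))
E
```

```text
high [270, 149, 13, 20, 177] [ 569.5 -361. ] [24. 12.] 69.6 0.0319
plate 2381 [ 570.4 -377.2] [ 61.4 150.2] 74.6 [[490.0, -387.0], [635.0, -427.0], [651.0, -368.0], [506.0, -328.0]]
[ 0.5002098  -0.35888843  0.004     ]
[ 0.62377247 -0.40357743  0.004     ]
[ 0.42314024 -0.35745537  0.057     ]
[ 0.66672323 -0.42742441  0.057     ]
```

View pics/w2c.png

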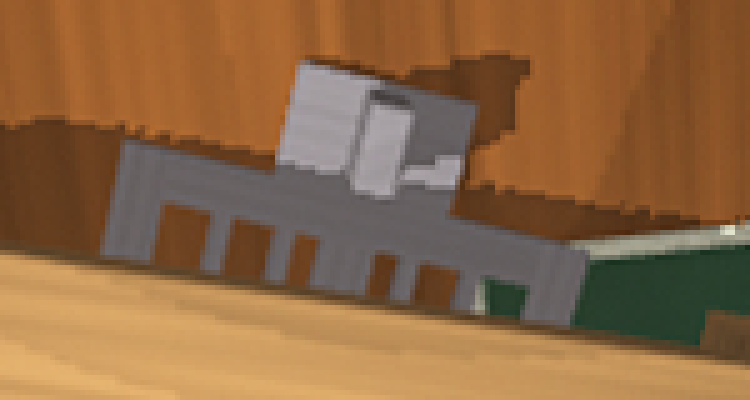

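Request:
{"name": "step_arm", "arguments": {"deltas": [[0.1, 0.12, 0.4, 0, 0, 0.04, -0.4], [0.206, 0.235, 0.8, 0, 0, 0.076, -0.4], [0.206, 0.235, 1, 0, 0, 0.076, -0.4]]}}

```text
time: 6.45
ee_pos: [0.5706, -0.3559, 0.1573]
eef_rot: [-0.002, 0.819, 0.574, -0.0]
wrist_force: [-0.2, -0.2, 0.1]
opening: 0.7
finger_force: 0.0
```

Request:
{"name": "step_arm", "arguments": {"deltas": [[0, 0, 0.4, 0, 0, 0, -0.4], [0, 0, 0.7, 0, 0, 0, -0.4], [0, 0, 1, 0, 0, 0, -0.4]]}}

```text
time: 6.75
ee_pos: [0.5704, -0.3577, 0.0598]
eef_rot: [-0.0, 0.818, 0.575, 0.0]
wrist_force: [-0.4, -0.5, 0.5]
opening: 0.7
finger_force: 0.0
```

Request:
{"name": "step_arm", "arguments": {"deltas": [[0, 0, 0.15, 0, 0, 0, -0.4], [0, 0, 0.3, 0, 0, 0, -0.4], [0, 0, 0.3, 0, 0, 0, 1], [0, 0, 0.3, 0, 0, 0, 1], [0, 0, 0.3, 0, 0, 0, 1], [0, 0, 0.3, 0, 0, 0, 1], [0, 0, 0.3, 0, 0, 0, 1], [0, 0, 0.3, 0, 0, 0, 1], [0, 0, 0.3, 0, 0, 0, 1], [0, 0, 0.3, 0, 0, 0, 1], [0, 0, 0.3, 0, 0, 0, 1]], "newtons": 30}}

```text
time: 7.85
ee_pos: [0.5699, -0.3597, 0.0309]
eef_rot: [0.0, 0.819, 0.574, 0.0]
wrist_force: [-0.7, 0.0, 2.2]
opening: 0.129
finger_force: 30.0
```

Request:
{"name": "step_arm", "arguments": {"deltas": [[0.15, 0, 0, 0, 0, 0, 1], [0.3, 0, 0, 0, 0, 0, 1], [0.45, 0, 0, 0, 0, 0, 1], [0.6, 0, 0, 0, 0, 0, 1], [0.8, 0, 0, 0, 0, 0, 1], [1, 0, 0, 0, 0, 0, 1]]}}

```text
time: 8.45
ee_pos: [0.6046, -0.264, 0.0309]
eef_rot: [0.0, 0.819, 0.574, 0.0]
wrist_force: [-1.3, -3.0, 2.9]
opening: 0.135
finger_force: 30.0
```

Request:
{"name": "step_arm", "arguments": {"deltas": [[0.1, 0, 0, 0, 0, 0, 1], [0.2, 0, 0, 0, 0, 0, 1], [0.2, 0, 0, 0, 0, 0, 1], [0.2, 0, 0, 0, 0, 0, -0.3], [0.2, 0, 0, 0, 0, 0, -0.3], [0.2, 0, 0, 0, 0, 0, -0.3], [0.2, 0, -0.4, 0, 0, 0, -0.3], [0.2, 0, -0.9, 0, 0, 0, -0.3], [-0.2, 0, -0.9, 0, 0, 0, -0.3], [-0.7, 0, -0.9, 0, 0, 0, -0.3], [-0.7, 0, -0.9, 0, 0, 0, -0.3], [-0.7, 0, -0.9, 0, 0, 0, -0.3]]}}

```text
time: 9.65
ee_pos: [0.5794, -0.3322, 0.1202]
eef_rot: [-0.001, 0.82, 0.573, 0.0]
wrist_force: [0.2, 0.8, 1.1]
opening: 0.649
finger_force: 0.0
```

```bash
python3 - <<'E'
from guard import *
c=imaging.read_camera('wrist');np.savez('w3.npz',**c);save('w3',c['frame']);print(tcp()[0])
meas(c,(50,480,20,300))
t=imaging.read_camera('top');W=cloud(t);z=W[...,2]
m=(z>.027)&(z<.045)&(abs(W[...,0]-.58)<.1)&(abs(W[...,1]+.3)<.12);print(len(W[m]))
E
```

```text
[ 0.57994566 -0.33114354  0.12024234]
high [250, 72, 17, 36, 596] [ 611.5 -246.5] [24.1 11.7] 69.6 0.032
high [251, 187, 15, 43, 633] [ 580.5 -331.2] [35.1 11.5] 70.3 0.032
plate 17100 [ 628.7 -328.1] [217.8 334.7] 76.4 [[441.0, -395.0], [766.0, -473.0], [817.0, -262.0], [492.0, -183.0]]
14
```

View pics/w3.png

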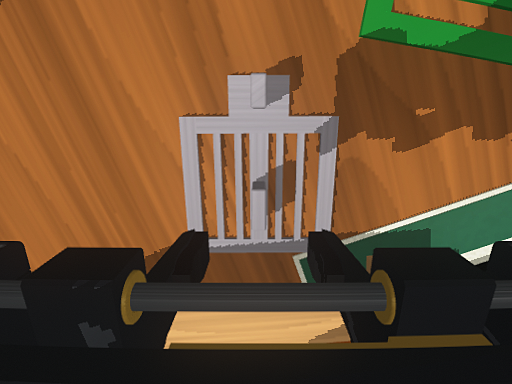

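The guard is fully out. The tongue rib is at (259,90) and the middle rib at (259,208), right under the jaws.

Request:
{"name": "step_arm", "arguments": {"deltas": [[0.05, 0, 0.4, 0, 0, 0, -0.3], [0.05, 0, 0.7, 0, 0, 0, -0.3], [0.05, 0, 0.89, 0, 0, 0, -0.3], [0.05, 0, 0.89, 0, 0, 0, -0.3], [0.05, 0, 0.89, 0, 0, 0, 1], [0.05, 0, 0.89, 0, 0, 0, 1], [0.05, 0, 0.89, 0, 0, 0, 1], [0.05, 0, 0.89, 0, 0, 0, 1], [0.05, 0, 0.89, 0, 0, 0, 1], [0.05, 0, 0.89, 0, 0, 0, 1], [0.05, 0, 0.89, 0, 0, 0, 1], [0.05, 0, 0.89, 0, 0, 0, 1], [0.05, 0, 0.89, 0, 0, 0, 1], [0.05, 0, 0.89, 0, 0, 0, 1]], "newtons": 50}}

```text
time: 11.15
ee_pos: [0.5819, -0.3268, 0.0319]
eef_rot: [0.0, 0.819, 0.574, 0.0]
wrist_force: [-1.0, -0.6, 2.6]
opening: 0.127
finger_force: 50.0
```

Request:
{"name": "step_arm", "arguments": {"deltas": [[0, 0, -0.2, 0, 0, 0, 1], [0, 0, -0.4, 0, 0, 0, 1], [0, 0, -0.6, 0, 0, 0, 1], [0, 0, -0.8, 0, 0, 0, 1], [0, 0, -1, 0, 0, 0, 1]]}}

```text
time: 11.65
ee_pos: [0.5815, -0.3265, 0.1317]
eef_rot: [-0.001, 0.819, 0.574, -0.0]
wrist_force: [0.1, 0.6, -2.2]
opening: 0.13
finger_force: 50.0
```

Request:
{"name": "step_arm", "arguments": {"deltas": [[0.2, -0.1, -0.3, 0, 0, 0, 1], [0.45, -0.2, -0.6, 0, 0, 0, 1], [0.7, -0.35, -0.9, 0, 0, 0, 1], [0.94, -0.476, -1, 0, 0, 0, 1]]}}

```text
time: 12.05
ee_pos: [0.5694, -0.2213, 0.2343]
eef_rot: [0.002, 0.819, 0.574, 0.001]
wrist_force: [1.5, -1.1, -1.8]
opening: 0.13
finger_force: 50.0
```

Request:
{"name": "step_arm", "arguments": {"deltas": [[0.3, -0.15, -0.1, 0, 0, 0, 1], [0.6, -0.3, -0.2, 0, 0, 0, 1], [0.94, -0.476, -0.29, 0, 0, 0, 1]]}}

```text
time: 12.35
ee_pos: [0.556, -0.1165, 0.2605]
eef_rot: [-0.0, 0.819, 0.574, -0.0]
wrist_force: [0.6, -0.4, -2.0]
opening: 0.132
finger_force: 50.0
```

Request:
{"name": "step_arm", "arguments": {"deltas": [[0.3, -0.15, 0, 0, 0, 0, 1], [0.6, -0.3, 0, 0, 0, 0, 1], [0.94, -0.476, 0, 0, 0, 0, 1]]}}

```text
time: 12.65
ee_pos: [0.5433, -0.0118, 0.2601]
eef_rot: [-0.0, 0.819, 0.574, -0.0]
wrist_force: [1.3, -0.5, -2.2]
opening: 0.131
finger_force: 50.0
```

Request:
{"name": "step_arm", "arguments": {"deltas": [[0.3, -0.15, 0, 0, 0, 0, 1], [0.6, -0.3, 0, 0, 0, 0, 1], [0.94, -0.476, 0, 0, 0, 0, 1]]}}

```text
time: 12.95
ee_pos: [0.5307, 0.0928, 0.2602]
eef_rot: [-0.0, 0.819, 0.574, -0.0]
wrist_force: [-0.7, 0.9, -1.4]
opening: 0.133
finger_force: 50.0
```

Request:
{"name": "step_arm", "arguments": {"deltas": [[0.2, -0.1, 0, 0, 0, 0.03, 1], [0.4, -0.2, 0, 0, 0, 0.07, 1], [0.6, -0.3, 0, 0, 0, 0.12, 1], [0.8, -0.4, 0, 0, 0, 0.165, 1], [0.94, -0.476, 0, 0, 0, 0.21, 1], [0.94, -0.476, 0, 0, 0, 0.255, 1], [0.94, -0.476, 0, 0, 0, 0.3, 1], [0.94, -0.476, 0, 0, 0, 0.34, 1], [0.94, -0.476, 0, 0, 0, 0.38, 1], [0.94, -0.476, 0, 0, 0, 0.405, 1], [0.94, -0.476, 0, 0, 0, 0.423, 1], [0.94, -0.476, 0, 0, 0, 0.423, 1], [0.94, -0.476, 0, 0, 0, 0.423, 1]]}}

```text
time: 14.25
ee_pos: [0.5184, 0.1962, 0.2603]
eef_rot: [0.0, 0.999, -0.052, -0.0]
wrist_force: [0.3, -0.1, -3.1]
opening: 0.13
finger_force: 50.0
```

```bash
cat > seat.py <<'E'
from guard import *
import sys
c=imaging.read_camera('wrist');np.savez(sys.argv[1]+'.npz',**c);save(sys.argv[1],c['frame'])
p,r=tcp();print(p,r.as_matrix()[:2,0].round(4),ctrl.observe()['joint_pos'].round(2),ctrl.observe()['time'])
W=cloud(c);b=p[2]-.032   # underside height
z=W[...,2];m=(z>b+.026)&(z<b+.04)&(np.hypot(W[...,0]-p[0],W[...,1]-p[1])<.13)
k=cv2.connectedComponentsWithStats(m.astype(np.uint8))
for i in range(1,k[0]):
    if k[2][i,4]>60:
        P=W[k[1]==i];q=cv2.minAreaRect((P[:,:2]*1000).astype(np.float32));print('rib?',k[2][i].tolist(),np.round(q[0],1),np.round(q[1],1),round(q[2],1),P[:,2].mean())
E
python3 seat.py w4
```

```text
[0.5184379  0.19625229 0.26040211] [ 0.9945 -0.1049] [0.15 0.38 1.41 0.   1.36 1.83] 14.3
rib? [243, 57, 30, 61, 1707] [602.8 188.9] [12.  23.9] 83.4 0.2603414933768614
rib? [215, 241, 86, 42, 1895] [520.4 197.2] [42.  21.2] 84.9 0.26056543126815024
```

View pics/w4.png

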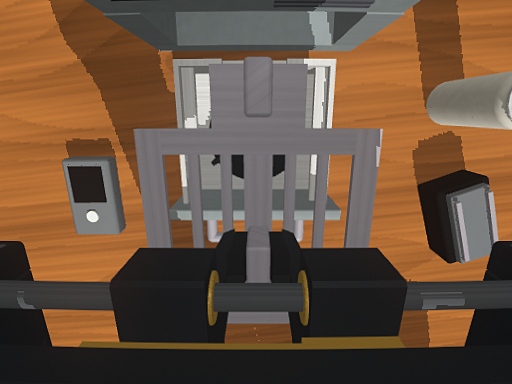

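The guard is held level with its tongue towards the station. The drawer's rear corners are at about (175,60) and (336,58), and its front panel corners at (170,213) and (341,213).

```bash
python3 - <<'E'
from h import *
c=dict(np.load('w4.npz'))
A=ray(c,175,60,.1)[:2];B=ray(c,336,59,.1)[:2];C=ray(c,170,207,.12)[:2];D=ray(c,341,209,.12)[:2]
print(A,B,C,D)
ex=np.array([np.cos(-.108),np.sin(-.108)])
print('mid rear',(A+B)/2,'seat',(A+B)/2-.0745*ex,'width',np.linalg.norm(A-B),'yaw',np.degrees(np.arctan2(*(A-B)[::-1]))-90)
print('panel',(C+D)/2,'w',np.linalg.norm(C-D),'yaw',np.degrees(np.arctan2(*(C-D)[::-1]))-90)
m=((A+B)/2-(C+D)/2);print('axis yaw',np.degrees(np.arctan2(m[1],m[0])))
W=cloud(c);s=(W[...,2]>.06)&(W[...,2]<.13);print(s.sum())
E
```

```text
[0.64904283 0.26169204] [0.63424907 0.11170455] [0.51249346 0.28638404] [0.49254406 0.11614434]
mid rear [0.64164595 0.18669829] seat [0.56758001 0.19472866] width 0.15071530286764623 yaw -5.633048812548921
panel [0.50251876 0.20126419] w 0.1714045887405163 yaw -6.683675940662724
axis yaw -5.976798401943049
14039
```

Request:
{"name": "step_arm", "arguments": {"deltas": [[0.2, -0.02, 0, 0, 0, 0, 1], [0.447, -0.023, 0, 0, 0, 0, 1], [0.447, -0.023, 0, 0, 0, 0, 1], [0.447, -0.023, 0.2, 0, 0, 0, 1], [0.447, -0.023, 0.4, 0, 0, 0, 1], [0.447, -0.023, 0.6, 0, 0, 0, 1], [0.447, -0.023, 0.8, 0, 0, 0, 1], [0.447, -0.023, 0.92, 0, 0, 0, 1], [0.447, -0.023, 0.92, 0, 0, 0, 1], [0.447, -0.023, 0.92, 0, 0, 0, 1]]}}

```text
time: 15.3
ee_pos: [0.5634, 0.1939, 0.1695]
eef_rot: [-0.0, 0.999, -0.053, 0.0]
wrist_force: [0.7, -0.0, -0.7]
opening: 0.127
finger_force: 50.0
```

```bash
python3 seat.py w5; python3 - <<'E'
import cv2;im=cv2.imread('pics/w5.png')[0:260,110:400];cv2.imwrite('pics/w5c.png',cv2.resize(im,None,fx=2.3,fy=2.3))
E
```

```text
[0.56361376 0.19390812 0.16985806] [ 0.9944 -0.1061] [0.13 0.55 1.4  0.   1.2  1.81] 15.35
rib? [216, 20, 244, 20, 1467] [665.5 153.2] [93.2  4.7] 85.8 0.17094951261711808
rib? [243, 57, 30, 61, 1701] [647.8 186.5] [12. 24.] 83.4 0.16963554202209577
rib? [215, 242, 86, 41, 1899] [565.6 194.9] [41.7 21.7] 85.6 0.1698969738502602
```

View pics/w5c.png

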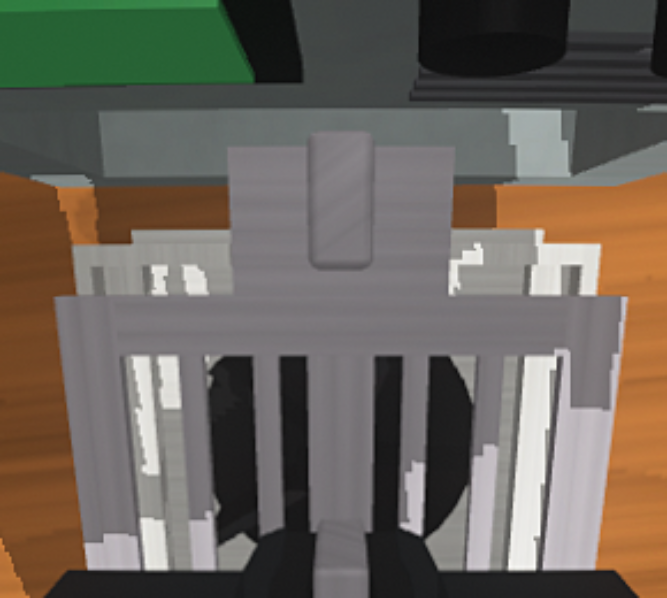

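The tongue is centred on the notch, with rear-wall ends at (132,235) and (543,235) and the tongue at 229–455. The gap to the station face is kept, so I'll lower it.

Request:
{"name": "step_arm", "arguments": {"deltas": [[0, 0, 0.12, 0, 0, 0, 1], [0, 0, 0.24, 0, 0, 0, 1], [0, 0, 0.32, 0, 0, 0, 1], [0, 0, 0.4, 0, 0, 0, 1], [0, 0, 0.43, 0, 0, 0, 1], [0, 0, 0.46, 0, 0, 0, 1], [0, 0, 0.47, 0, 0, 0, 1], [0, 0, 0.47, 0, 0, 0, 1], [0, 0, 0.47, 0, 0, 0, 1]]}}

```text
time: 16.25
ee_pos: [0.5634, 0.1938, 0.122]
eef_rot: [-0.0, 0.999, -0.053, 0.0]
wrist_force: [-0.6, -0.3, -2.4]
opening: 0.132
finger_force: 50.0
```

```bash
python3 seat.py w6; python3 -c "
from h import *
print(ctrl.observe()['wrist_force'],ctrl.observe()['wrist_torque'])"
```

```text
[0.56335058 0.19384026 0.12190114] [ 0.9943 -0.1062] [0.13 0.6  1.44 0.   1.1  1.81] 16.3
rib? [243, 57, 30, 61, 1704] [647.8 186.4] [12.1 24. ] 83.1 0.12206868136387816
rib? [215, 241, 86, 42, 1906] [565.5 195.1] [41.9 21.4] 84.2 0.12218653686311134
[ 0.07310153  0.50002367 -2.92362887] [0.01416336 0.00730104 0.00027939]
```

Request:
{"name": "step_arm", "arguments": {"deltas": [[0, 0, 0.01, 0, 0, 0, 1], [0, 0, 0.015, 0, 0, 0, 1], [0, 0, 0.015, 0, 0, 0, 0.3], [0, 0, 0.015, 0, 0, 0, 0], [0, 0, 0.015, 0, 0, 0, 0], [0, 0, 0.015, 0, 0, 0, 0], [0, 0, 0.015, 0, 0, 0, 0], [0, 0, -0.2, 0, 0, 0, 0], [0, 0, -0.6, 0, 0, 0, 0], [0, 0, -1, 0, 0, 0, 0], [0, 0, -1, 0, 0, 0, 0]]}}

```text
time: 17.4
ee_pos: [0.565, 0.1941, 0.2273]
eef_rot: [-0.001, 0.999, -0.053, 0.005]
wrist_force: [0.6, -0.0, 0.7]
opening: 0.5
finger_force: 0.0
```

```bash
python3 - <<'E'
from guard import *
c=imaging.read_camera('wrist');np.savez('w7.npz',**c);save('w7',c['frame']);print(tcp())
W=cloud(c);z=W[...,2]
m=(z>.113)&(z<.13)&(W[...,0]>.52)&(abs(W[...,1]-.19)<.03);k=cv2.connectedComponentsWithStats(m.astype(np.uint8))
for i in range(1,k[0]):
    if k[2][i,4]>60:
        P=W[k[1]==i];q=cv2.minAreaRect((P[:,:2]*1000).astype(np.float32));print(k[2][i].tolist(),np.round(q[0],1),np.round(q[1],1),round(q[2],1),P[:,2].mean())
d=W[...,:2]-np.array([.5675,.1952]);m=(z>.08)&(z<.097)&(abs(d).max(-1)<.09)
P=W[m];A=np.c_[P[:,:2]-P[:,:2].mean(0),np.ones(len(P))];print('plane',np.linalg.lstsq(A,P[:,2],rcond=None)[0],len(P),np.percentile(P[:,2],[5,50,95]))
save('w7c',cv2.resize(c['frame'][0:300,100:420],None,fx=2,fy=2))
E
```

```text
(array([0.56401384, 0.19397705, 0.224042  ]), Rotation.from_matrix(array([[ 9.94329434e-01, -1.06232353e-01,  4.86453108e-03],
                            [-1.06236936e-01, -9.94340602e-01,  6.92897028e-04],
                            [ 4.76339269e-03, -1.20576079e-03, -9.99987928e-01]])))
[251, 87, 16, 32, 485] [648.3 186.2] [11.8 23.5] 83.6 0.12202242914312071
[252, 190, 14, 41, 567] [558.8 195.6] [11.6 35.4] 83.8 0.1216039155163635
plane [ 0.00521417 -0.00436089  0.09146326] 13834 [0.08734253 0.09210395 0.09365508]
```

View pics/w7c.png

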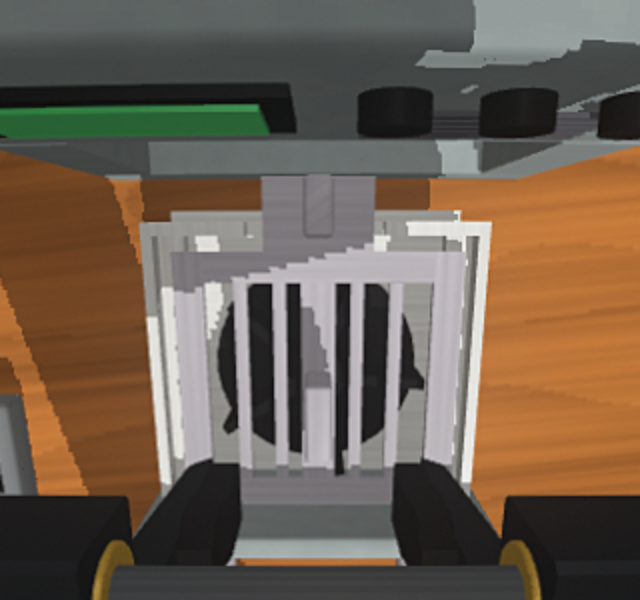

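The guard lies flat over the impeller with its tongue in the notch, the ribs at (318,205) and (318,410) in the crop. Next I push the drawer home by its handle.

Request:
{"name": "step_arm", "arguments": {"deltas": [[-0.3, 0, 0, 0, 0, 0, 1], [-0.65, 0, 0, 0, 0, 0, 1], [-1, 0, 0, 0, 0, 0, 1]]}}

```text
time: 17.75
ee_pos: [0.462, 0.2043, 0.22]
eef_rot: [0.0, 0.999, -0.053, -0.001]
wrist_force: [0.6, -0.1, 0.0]
opening: 0.252
finger_force: 0.0
```

Request:
{"name": "step_arm", "arguments": {"deltas": [[-0.3, 0, 0, 0, 0, 0, 1], [-0.5, 0, 0, 0, 0, 0, 1], [-0.5, 0, 0.3, 0, 0, 0, 1], [-0.5, 0, 0.65, 0, 0, 0, 1], [-0.5, 0, 0.9, 0, 0, 0, 1], [-0.5, 0, 0.9, 0, 0, 0, 1]]}}

```text
time: 18.35
ee_pos: [0.4119, 0.2092, 0.1283]
eef_rot: [0.001, 0.999, -0.053, -0.004]
wrist_force: [0.4, 0.7, 0.0]
opening: 0.004
finger_force: 0.0
```

Request:
{"name": "step_arm", "arguments": {"deltas": [[0, 0, 0.2, 0, 0, 0, 1], [0, 0, 0.4, 0, 0, 0, 1], [0, 0, 0.41, 0, 0, 0, 1], [0, 0, 0.41, 0, 0, 0, 1]]}}

```text
time: 18.75
ee_pos: [0.4143, 0.2098, 0.0914]
eef_rot: [-0.0, 0.999, -0.053, 0.0]
wrist_force: [-0.5, -0.1, -0.2]
opening: 0.007
finger_force: 0.0
```

```bash
python3 -c "
from h import *
p,r=tcp();e=np.array([.9943,-.1062]);f=np.array([.1062,.9943]);d=p[:2]-[.5678,.1952]
print(p,d@e,d@f,ctrl.observe()['opening'],ctrl.observe()['wrist_force'])"
```

```text
[0.41432465 0.20981376 0.09143427] -0.15415252255483078 -0.0017686194308581561 0.007472589846300204 [-0.52296085 -0.06506966 -0.23889615]
```

Request:
{"name": "step_arm", "arguments": {"deltas": [[0.08, 0, 0, 0, 0, 0, 1], [0.16, 0, 0, 0, 0, 0, 1], [0.22, 0, 0, 0, 0, 0, 1], [0.28, 0, 0, 0, 0, 0, 1], [0.36, 0, 0, 0, 0, 0, 1], [0.45, 0, 0, 0, 0, 0, 1], [0.55, 0, 0, 0, 0, 0, 1], [0.65, 0, 0, 0, 0, 0, 1], [0.75, 0, 0, 0, 0, 0, 1], [0.85, 0, 0, 0, 0, 0, 1], [0.95, 0, 0, 0, 0, 0, 1]]}}

```text
time: 19.85
ee_pos: [0.5094, 0.1996, 0.0907]
eef_rot: [-0.0, 0.999, -0.053, -0.0]
wrist_force: [-3.6, 1.7, 3.2]
opening: 0.005
finger_force: 2.3
```

Request:
{"name": "step_arm", "arguments": {"deltas": [[0.1, 0, 0, 0, 0, 0, 1], [0.2, 0, 0, 0, 0, 0, 1], [0.3, 0, 0, 0, 0, 0, 1], [0.4, 0, 0, 0, 0, 0, 1], [0.5, 0, 0, 0, 0, 0, 1], [0.6, 0, 0, 0, 0, 0, 1], [0.7, 0, 0, 0, 0, 0, 1], [0.79, 0, 0, 0, 0, 0, 1], [0.87, 0, 0, 0, 0, 0, 1], [0.92, 0, 0, 0, 0, 0, 1], [0.95, 0, 0, 0, 0, 0, 1], [0.96, 0, 0, 0, 0, 0, 1], [0.96, 0, 0, 0, 0, 0, 1]]}}

```text
time: 21.15
ee_pos: [0.604, 0.1893, 0.0905]
eef_rot: [0.0, 0.999, -0.053, 0.0]
wrist_force: [-1.4, 1.2, -1.2]
opening: 0.003
finger_force: 0.8
```

Request:
{"name": "step_arm", "arguments": {"deltas": [[0.01, 0, 0, 0, 0, 0, 1], [0.02, 0, 0, 0, 0, 0, 1], [0.03, 0, 0, 0, 0, 0, 1], [0.03, 0, 0, 0, 0, 0, 1]]}}

```text
time: 21.55
ee_pos: [0.6066, 0.1891, 0.0905]
eef_rot: [0.0, 0.999, -0.053, -0.001]
wrist_force: [-5.3, 1.5, 0.2]
opening: 0.003
finger_force: 2.7
```

Request:
{"name": "step_arm", "arguments": {"deltas": [[0.01, 0, 0, 0, 0, 0, 1], [0.015, 0, 0, 0, 0, 0, 1], [0.015, 0, 0, 0, 0, 0, 1]]}}

```text
time: 21.85
ee_pos: [0.6069, 0.1891, 0.0905]
eef_rot: [0.0, 0.999, -0.053, -0.002]
wrist_force: [-12.8, 0.6, 4.6]
opening: 0.005
finger_force: 6.7
```

Request:
{"name": "step_arm", "arguments": {"deltas": [[0.01, 0, 0, 0, 0, 0, 1], [0.015, 0, 0, 0, 0, 0, 1], [0.015, 0, 0, 0, 0, 0, 1]]}}

```text
time: 22.15
ee_pos: [0.607, 0.1891, 0.0904]
eef_rot: [0.001, 0.999, -0.053, -0.004]
wrist_force: [-21.5, 0.2, 9.8]
opening: 0.002
finger_force: 10.9
```

Request:
{"name": "step_arm", "arguments": {"deltas": [[-0.2, 0, 0, 0, 0, 0, 1], [-0.6, 0, 0, 0, 0, 0, 1], [-0.9, 0, 0, 0, 0, 0, 1], [-0.9, 0, 0, 0, 0, 0, 1], [-0.9, 0, 0, 0, 0, 0, 1]]}}

```text
time: 22.65
ee_pos: [0.5215, 0.1983, 0.0915]
eef_rot: [-0.0, 0.999, -0.053, 0.001]
wrist_force: [0.7, 0.2, 0.2]
opening: 0.008
finger_force: 0.0
```

```bash
python3 - <<'E'
from h import *
c=imaging.read_camera('wrist');save('w8',c['frame']);W=cloud(c);z=W[...,2]
e=np.array([.9943,-.1062]);f=np.array([.1062,.9943]);d=W[...,:2]-np.array([.5678,.1952]);X=d@e-.1015;Y=d@f
for n,m in dict(panel=(abs(z-.12)<.003),handle=(z>.086)&(z<.095)&(X<-.02),face=(z>.15)&(z<.22)).items():
    m&=(abs(Y)<.08)&(X>-.12)&(X<.03);print(n,m.sum(),np.percentile(X[m],[2,50,98]).round(4) if m.sum() else '')
print(tcp()[0],ctrl.observe()['wrist_force'])
save('w8c',cv2.resize(c['frame'],None,fx=1.5,fy=1.5))
E
```

```text
panel 0 
handle 8670 [-0.0503 -0.0446 -0.0305]
face 6946 [-0.1198 -0.1149 -0.1128]
[0.52189486 0.19815811 0.0913353 ] [0.73038632 0.03737782 0.33981925]
```

View pics/w8.png

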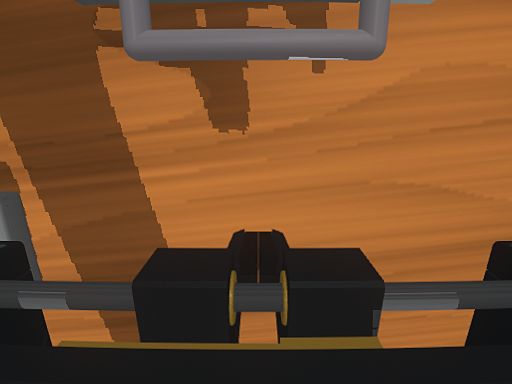

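The handle bar at (255,45) sits about 46 mm in front of the station face, so the drawer is home. The robot is clear of everything.

```bash
python3 -c "
from bench import order
print(order.job_done())"
```

```text
the job is handed in; nothing more can be done
None
```

I flicked the impeller and let it coast, laid the guard flat in its seat with its tongue in the notch, pushed the drawer home to its stop, and handed the job in at about 23 s; the judge's result was not shown.

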